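# Find the gap under the press ram with the step gauge

## Robot

A 6-joint arm with a two-finger parallel gripper is mounted at the origin on a cart in front of the work surface, level with it; the furniture and walls round the work are solid. World frame = base frame: x ahead of the robot, y to its left, z up, the work surface at z = 0. Lengths are in m, angles in rad, forces in N, time in s.
With the tool pointing down it reaches from about 0.35 to 0.975 m from the base axis. Payload 4.9 kg.
Tool frame: the origin (TCP) lies at the very end of the fingers, on their centre line; the grasp point (between the pads) lies 19 mm behind it (ctrl.grasp_offset is the distance from the TCP to the grasp point, in m); z points along the fingers, y is the line along which they close (so a half turn about z gives the same grasp; the last joint's range is limited). The gripper opens to 85 mm and grips with 20 to 120 N. Pads are 22 mm wide; open, the fingers measure 114 mm over their backs; the gripper's body (76 mm by 85 mm) begins 54 mm behind the grasp point. The pads swing forward as they close: fully open they stand 13 mm farther back than shut.
Start: joints at [1.056, 0.053, 1.613, -0, 1.476, -0.119], TCP at [0.241, 0.577, 0.231] pointing down, gripper open.
Joint ranges: [-3.01, 3.01], [-1.01, 2.22], [0.06, 2.58], [-1.02, 4.17], [0.09, 2.62], [-3.14, 3.14]. Speed limits (rad/s): [2.57, 2.57, 3.14, 3.14, 3.14, 3.14].

## Interface

Orientations are given as a rotation vector (axis times angle).
In Python, from station import ctrl, optics gives the robot as it stands.
- The arm moves only by the shell command python3 -m handwheel 'ROWS' [OPENING] [FORCE]. ROWS is JSON, a list of rows, each an object of numbers: "tx", "ty", "tz": the shift along the tool's x, y, z in mm; "roll": the turn about the tool's z in rad. A call has 1 to 12 rows; each row shifts and turns the commanded pose from where the row before left it, along the tool's axes as they then stand; what a row does not reach is not made up. A row lasts 1/12 s, in which the tool goes at most 41.7 mm and 7.16 degrees, less where a joint would pass 70% of its speed; a pose out of reach is approached as far as the arm can. A call with a gripper value outside its range is refused whole. OPENING is the finger opening in mm, from 0 to 85.4, set as the call begins (- or left out, the last holds). The fingers move at their own pace and stop on an object; FORCE is the grip in N (left out, the last holds). Time passes only in rows, so rows that do not move let the fingers close. It gives the time, the measured TCP pose, the force, the opening and the grip force at its end, in the units of the state.
- ctrl.get_obs(): the state, without advancing time (a new reading comes with each control period).
- optics.get_image(name): name is "side" or "top" or "wrist"; returns (picture, depth): 480x640x3 uint8, red, green, blue; 480x640 float32, m along the optical axis (not along the pixel's ray), 0 where there is no reading.
- optics.camera_params(name): a dict with "mtx" (3x3 intrinsics, pixels), "extrinsics" (4x4, takes a point from camera to world coordinates); the wrist camera has in their place "tool_from_camera" (4x4, takes a point from camera to tool coordinates, whose origin is the TCP and whose axes are the flange's). Camera axes: x right, y down, z forward; pixel columns grow to the right and rows downward; lengths in m; the calibration is good to about 2 mm. A picture is of the moment at which its call begins: read the wrist's pose just before it. camera_params takes no time and is no camera call.
- ctrl.finish_job(): hands the job in; it is judged then, once.
The state is a dict: "t": time; "q": joint angles; "dq": joint speeds; "effort": joint torques, N m; "tool_pos": TCP position; "tool_rot": TCP orientation; "contact_force": force on the tool from outside, world axes, zero at the start; "wrist_torque": the same for the moment, N m; "opening": finger opening in m; "grip_force": force on a finger pad.
Only numpy, scipy, OpenCV 4.12 (cv2) and the standard library are available. Lean on these libraries where they do the work, as an engineer would, in place of code of your own. Each camera call takes 0.05 s, during which the arm holds its last target. There are 200 camera calls.

## Task

Lift the white canister off the base plate of the little hand press and stand it upright on the bench. Then find the gap under the locked ram with the fan-shaped step gauge: lay the thinnest blade on the base plate and slide it gently in under the ram, draw it out, go on to the next thicker one, and so on until one stops against the ram and will not go in. Finally leave the gauge lying on the base plate with the thickest blade that did go in right under the ram, let go, and do not knock the other things on the bench.

Things in the scene. Friction and masses are not known exactly. Their poses are not given: they have to be found in the camera images.
- press: Grey hand press, fixed. Origin at bench level on the ram's axis; x from its open front to its column, y left. Base plate x -125 to 66, y -60 to 60, top at z 12 mm. Head y -27 to 27, z 91 to 169, overhanging to x -40; column from x 27. Lever on the right to z 269, lock knob on the left to y 47. With a blade under the ram the head leaves no room for an upright gripper: lean it back about 35 deg.
- ram: Round steel ram, 20 mm diameter, flat square-edged foot, locked in the press's head, immovable. Origin: centre of the cap on its top above the head; z up along its axis. The gap from its foot down to the base plate is unknown and differs each time (5 to 12.5 mm: the thinnest blade always goes in, the thickest never); find it by trying.
- gauge: Step gauge, loose, 0.16 kg: 4 steel blades fanned from an upright black grip. Origin below the grip at the underside; x along the fan's middle, y left. Grip 30 (x) by 22 mm (y), flat sides z 16 to 49; screw head to z 55; hub radius 19, 15 high. Blades 12 wide, ends 85 mm out, undersides level: 4 mm thick at +27 deg from x, 7 at +9, 10 at -9, 13 at -27. Grip it at z 38, clear of the blades.
- leaf_1 (a point): Point on the underside of the 4 mm thick blade (thinnest), on its centre line, 70 mm from the gauge's origin and 15 mm back from the blade's end. The blade is right under the ram when this point is on the ram's axis.
- leaf_2 (a point): Point on the underside of the 7 mm thick blade (second), on its centre line, 70 mm from the gauge's origin and 15 mm back from the blade's end. The blade is right under the ram when this point is on the ram's axis.
- leaf_3 (a point): Point on the underside of the 10 mm thick blade (third), on its centre line, 70 mm from the gauge's origin and 15 mm back from the blade's end. The blade is right under the ram when this point is on the ram's axis.
- leaf_4 (a point): Point on the underside of the 13 mm thick blade (thickest), on its centre line, 70 mm from the gauge's origin and 15 mm back from the blade's end. The blade is right under the ram when this point is on the ram's axis.
- canister: White plastic canister with a black screw lid, 40 mm diameter, 56 mm high, loose, standing on the press's base plate in front of the ram. Origin at the centre of its underside, z up.
- timer: White lab timer, 62 x 66 x 18 mm, loose bystander lying on the bench. Origin at the centre of its underside.
- slip_box: Small white card box of cover slips, 50 x 52 x 18 mm, loose bystander. Origin at the centre of its underside.
- dish: Clear lidded dish, 63 mm diameter, 14 mm high, loose bystander. Origin at the centre of its underside.
There are look-alikes about, which are no part of the job. Leave any green look-alike of the canister alone.

How it is judged:
By the outcome, as a careful person would: the job done as asked, in the order asked, and still so for the second after the job is handed in, with the robot touching nothing.
It also fails if it takes over 67 s, if anything falls off the work surface, if the arm or the gripper's body presses on something with over 40 N, if the wrist force passes 120 N, or if a joint passes its speed limit or range.

## Working session

There is one attempt and no reset: what is moved stays moved. The work goes in short steps, Python scripts to look and compute and a shell command to move; the robot and the scene stay as the last step left them, time stands still between calls to the robot, and variables do not carry over. Pictures are saved under pics/ and viewed, at most 10 in all, crops included, and the job is handed in when it is done.

```bash
ls; mkdir -p pics; python3 - <<'E'
from station import ctrl, optics
import cv2,numpy as np
for n in("side","top"):
    im,d=optics.get_image(n); cv2.imwrite(f"pics/{n}0.png",im[:,:,::-1]); np.savez(f"pics/{n}0.npz",im=im,d=d)
    p=optics.camera_params(n); print(n,np.round(p["mtx"],1).tolist(),np.round(p["extrinsics"],4).tolist())
p=optics.camera_params("wrist");print(np.round(p["tool_from_camera"],4).tolist())
o=ctrl.get_obs();print(o)
E
```

```text
pics
side [[558.9, 0.0, 317.6], [0.0, 558.9, 240.6], [0.0, 0.0, 1.0]] [[-0.9998, 0.013, 0.0173, 0.5088], [-0.0112, 0.3762, -0.9265, 1.3445], [-0.0186, -0.9264, -0.376, 0.6395], [0.0, 0.0, 0.0, 1.0]]
top [[441.5, 0.0, 320.0], [0.0, 441.5, 233.8], [0.0, 0.0, 1.0]] [[-0.0161, -0.9961, 0.087, 0.4354], [-0.9996, 0.018, 0.0215, 0.221], [-0.023, -0.0867, -0.996, 1.1924], [0.0, 0.0, 0.0, 1.0]]
[[0.001, -0.9464, -0.3231, 0.0837], [1.0, 0.0006, 0.0014, 0.0011], [-0.0011, -0.3231, 0.9464, -0.1416], [0.0, 0.0, 0.0, 1.0]]
{'t': 0.1, 'q': array([ 1.05597334e+00,  5.32716500e-02,  1.61417155e+00,  7.79402443e-06,
        1.47599367e+00, -1.18980214e-01]), 'dq': array([-8.36309484e-04,  9.30472359e-06, -3.00653435e-03, -2.23939470e-03,
        1.50628016e-04,  1.23908070e-03]), 'effort': array([ 4.90875027e-04, -3.94907498e+01, -3.71361279e+01, -1.38062755e-04,
        3.87272783e-03,  6.81622396e-06]), 'tool_pos': array([0.24069591, 0.57617814, 0.23018898]), 'tool_rot': array([-6.17623231e-01, -3.07968853e+00,  2.74834560e-03]), 'contact_force': array([-0.29196864, -0.0210624 , -1.10880603]), 'wrist_torque': array([ 0.00184597, -0.04652194,  0.00596947]), 'grip_force': 0.0, 'opening': 0.08539479936383301}
```

View pics/side0.png

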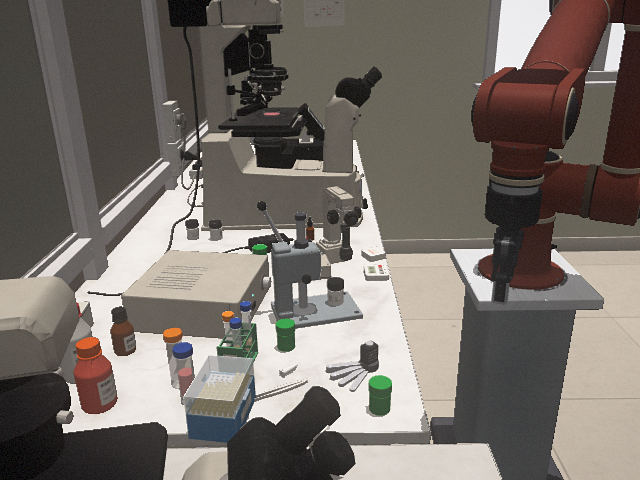

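View pics/top0.png

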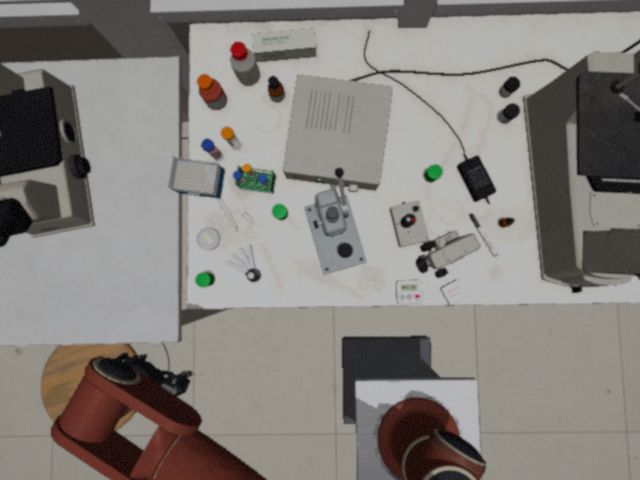

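Side view: the press is at about (300,280), the white canister at (336,290), and the gauge at (368,355) with its blades to the left. Top view: plate corners are near (308,232), (355,225), (367,262), (322,272), the canister at (345,250), the gauge grip at (253,274) with its blades pointing up and left. The dish is at (208,238), the timer at (409,291), the slip box at (453,291).

```bash
cat > h.py <<'E'
import numpy as np,cv2
from station import ctrl,optics
from scipy.spatial.transform import Rotation as R
def T_tool(o=None):
    o=o or ctrl.get_obs(); T=np.eye(4);T[:3,:3]=R.from_rotvec(o["tool_rot"]).as_matrix();T[:3,3]=o["tool_pos"];return T
def extr(n,o=None):
    p=optics.camera_params(n)
    return p["mtx"],(p["extrinsics"] if "extrinsics" in p else T_tool(o)@p["tool_from_camera"])
def cloud(d,K,E):
    v,u=np.mgrid[:d.shape[0],:d.shape[1]]
    P=np.stack([(u-K[0,2])/K[0,0]*d,(v-K[1,2])/K[1,1]*d,d],-1)@E[:3,:3].T+E[:3,3]
    P[d==0]=np.nan; return P
def onplane(u,v,z,K,E):
    r=E[:3,:3]@[(u-K[0,2])/K[0,0],(v-K[1,2])/K[1,1],1]; return E[:3,3]+r*(z-E[2,3])/r[2]
E
python3 - <<'E'
from h import *
f=np.load("pics/top0.npz");K,E=extr("top");P=cloud(f["d"],K,E)
Z=P[...,2]
print("bench z",np.nanmedian(Z[285:300,300:380]), "plate", np.nanmedian(Z[255:268,325:335]))
def reg(x0,x1,y0,y1,a,b):
    m=np.zeros(Z.shape,bool); m[y0:y1,x0:x1]=1; m&=(Z>a)&(Z<b); q=P[m]; return q
for nm,a in dict(can=(325,365,235,265,.055,.085),cap=(320,345,200,228,.15,.2),head=(310,350,185,240,.15,.2),grip=(240,265,262,285,.035,.07),blades=(220,265,240,285,.002,.02)).items():
    q=reg(*a); print(nm,len(q),q.mean(0).round(4),q.min(0).round(4),q.max(0).round(4))
for u,v in((308,232),(355,225),(367,262),(322,272)): print(onplane(u,v,.012,K,E).round(4))
# crops
im=f["im"][:,:,::-1]
a=cv2.resize(im[180:290,295:385],None,fx=4.4,fy=4.4,interpolation=cv2.INTER_CUBIC);b=cv2.resize(im[180:290,190:280],None,fx=4.4,fy=4.4,interpolation=cv2.INTER_CUBIC)
cv2.imwrite("pics/crop0.png",np.hstack([a,b]))
E
```

```text
bench z -0.0004955231998184928 plate 0.011455183591138396
can 195 [0.4918 0.1814 0.0679] [0.4732 0.1619 0.0595] [0.5115 0.2002 0.0738]
cap 508 [0.5708 0.2149 0.1701] [0.5397 0.1853 0.1543] [0.6047 0.2425 0.1975]
head 917 [0.5795 0.2157 0.1705] [0.5251 0.1818 0.1502] [0.6323 0.2537 0.1999]
grip 109 [0.4321 0.4241 0.0507] [0.4158 0.4094 0.0377] [0.447  0.4415 0.0594]
blades 630 [0.4695 0.4551 0.0074] [0.4068 0.3987 0.002 ] [0.5272 0.5184 0.0197]
[0.544  0.2787 0.012 ]
[0.5605 0.1522 0.012 ]
[0.4609 0.1226 0.012 ]
[0.4363 0.2429 0.012 ]
```

View pics/crop0.png

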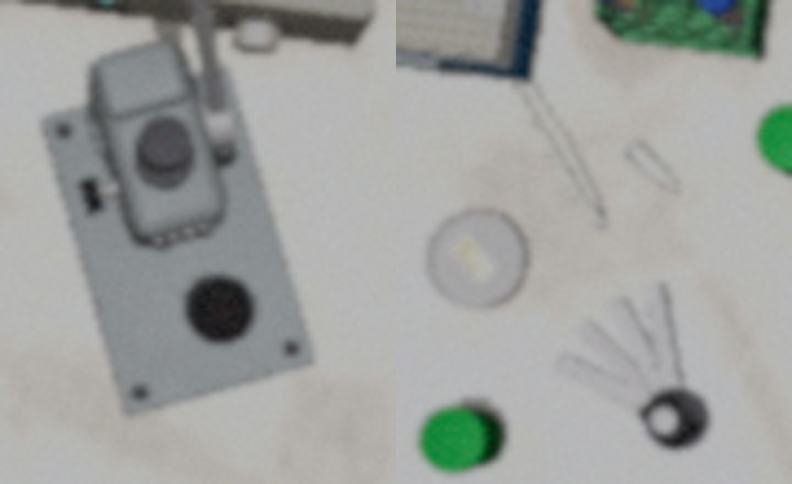

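```bash
python3 -m handwheel --help 2>&1 | tail -30
python3 - <<'E'
from h import *
K,E=extr("top")
c={}
for n,(x,y) in dict(BL=(42,120),FL=(128,415),FR=(313,360)).items():
    c[n]=onplane(294.5+(x+.5)/4.4,179.5+(y+.5)/4.4,.012,K,E)
ex=c["BL"]-c["FL"]; ey=c["FL"]-c["FR"]
print(np.linalg.norm(ex),np.linalg.norm(ey),np.degrees(np.arctan2(ex[1],ex[0])),np.degrees(np.arctan2(-ey[0],ey[1])))
for n,(x,y) in dict(cap=(165,143)).items(): print("cap",onplane(294.5+(x+.5)/4.4,179.5+(y+.5)/4.4,.19,K,E))
yaw=np.arctan2(-ey[0],ey[1]);u=np.array([np.cos(yaw),np.sin(yaw)]);mid=(c["FL"]+c["FR"])[:2]/2;print("press origin from front edge",mid+u*.125)
f=np.load("pics/top0.npz");P=cloud(f["d"],K,E);q=P[200:228,320:345].reshape(-1,3);q=q[q[:,2]>.178];print("cap pts",len(q),q.mean(0),q.max(0))
for (x,y) in ((167,367),(190,328),(226,302),(266,288),(279,418)): print(onplane(294.5-105+(x+.5)/4.4,179.5+(y+.5)/4.4,.005,K,E))
E
```

```text
invalid input: not JSON, or not a number
0.18787581590997793 0.11682954069441373 15.357337791725916 15.570912831566677
cap [0.57228533 0.21418593 0.19      ]
press origin from front edge [0.56720124 0.2157099 ]
cap pts 185 [0.56571964 0.21468134 0.22142246] [0.60237777 0.23715934 0.24714323]
[0.46454123 0.49738805 0.005     ]
[0.48821121 0.48324591 0.005     ]
[0.50380875 0.46103748 0.005     ]
[0.51199421 0.43634418 0.005     ]
[0.43229932 0.42855535 0.005     ]
```

```bash
cat >> h.py <<'E'
def go(p,az=None):
    "mm along the present tool axes to reach TCP p; roll to bring tool x to azimuth az (deg)"
    T=T_tool(); d=T[:3,:3].T@(np.array(p)-T[:3,3])*1e3; a=np.degrees(np.arctan2(T[1,0],T[0,0]))
    print("shift mm",d.round(1),"az",a.round(2), "" if az is None else "roll %.4f"%(-np.radians((az-a+180)%360-180)))
E
python3 -m handwheel '[{"tx":-31,"ty":-25.6,"tz":-3},{"tx":-31,"ty":-25.6,"tz":-3},{"tx":-31,"ty":-25.6,"tz":-3},{"tx":-31,"ty":-25.6,"tz":-3},{"tx":-31,"ty":-25.6,"tz":-3},{"tx":-31,"ty":-25.6,"tz":-3},{"tx":-31,"ty":-25.6,"tz":-3},{"tx":-31,"ty":-25.6,"tz":-3},{"tx":-31,"ty":-25.6,"tz":-3},{"tx":-31,"ty":-25.6,"tz":-3}]'
python3 -m handwheel '[{"roll":-0.111},{"roll":-0.111},{"roll":-0.111},{"roll":-0.111},{"roll":-0.111},{"roll":-0.111},{}]'
python3 - <<'E'
from h import *
o=ctrl.get_obs();im,d=optics.get_image("wrist");cv2.imwrite("pics/w1.png",im[:,:,::-1]);np.savez("pics/w1.npz",im=im,d=d,T=T_tool(o));print(o["t"]);go([.484,.179,.026],195.5)
K,E=extr("wrist",o);np.savez("pics/w1e.npz",K=K,E=E)
E
```

```text
0.1
shift mm [-377.7 -272.4  204.7] az 157.32 roll -0.6663$[0]: bad value
$[0]: bad value
```

View pics/w1.png

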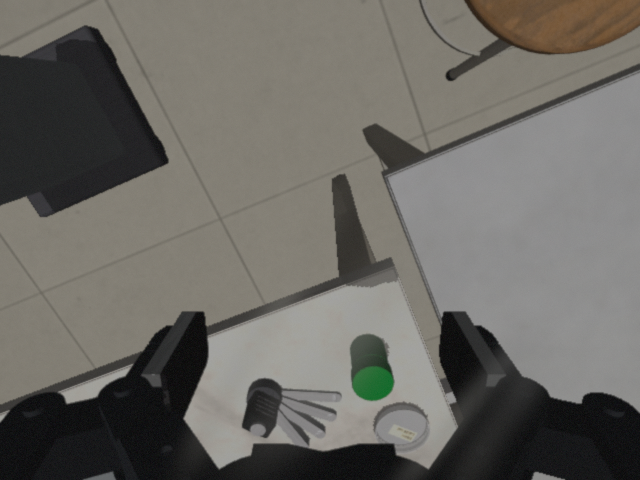

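The wrist view is still from the start pose, because the moves were refused. It shows the gauge at (262,405). I'll retry with all four keys in each row.

```bash

python3 -m handwheel '[{"tx":-31,"ty":-25.6,"tz":-3,"roll":0},{"tx":-31,"ty":-25.6,"tz":-3,"roll":0},{"tx":-31,"ty":-25.6,"tz":-3,"roll":0},{"tx":-31,"ty":-25.6,"tz":-3,"roll":0},{"tx":-31,"ty":-25.6,"tz":-3,"roll":0},{"tx":-31,"ty":-25.6,"tz":-3,"roll":0},{"tx":-31,"ty":-25.6,"tz":-3,"roll":0},{"tx":-31,"ty":-25.6,"tz":-3,"roll":0},{"tx":-31,"ty":-25.6,"tz":-3,"roll":0},{"tx":-31,"ty":-25.6,"tz":-3,"roll":0}]'
```

```text
t: 0.98
tool_pos: [0.4286, 0.2191, 0.2613]
tool_rot: [0.617, 3.08, 0.0]
contact_force: [1.5, 0.1, 0.2]
opening: 0.0855
grip_force: 0.0
```

```bash

python3 -m handwheel '[{"tx":0,"ty":0,"tz":0,"roll":-0.111},{"tx":0,"ty":0,"tz":0,"roll":-0.111},{"tx":0,"ty":0,"tz":0,"roll":-0.111},{"tx":0,"ty":0,"tz":0,"roll":-0.111},{"tx":0,"ty":0,"tz":0,"roll":-0.111},{"tx":0,"ty":0,"tz":0,"roll":-0.111},{"tx":0,"ty":0,"tz":0,"roll":0},{"tx":0,"ty":0,"tz":0,"roll":0}]'
python3 - <<'E'
from h import *
o=ctrl.get_obs();im,d=optics.get_image("wrist");cv2.imwrite("pics/w2.png",im[:,:,::-1])
K,E=extr("wrist",o);np.savez("pics/w2.npz",im=im,d=d,K=K,E=E);print(o["t"],o["q"].round(3));go([.484,.179,.026],195.5)
P=cloud(d,K,E);Z=P[...,2]
for n,a,b in(("bench",-.01,.005),("plate",.008,.016),("can",.06,.075)):
    q=P[(Z>a)&(Z<b)&(P[...,0]>.4)];print(n,len(q),q.mean(0).round(4),np.percentile(q,[2,98],axis=0).round(4).tolist())
E
```

```text
t: 1.65
tool_pos: [0.4281, 0.2209, 0.261]
tool_rot: [0.419, -3.113, 0.0]
contact_force: [0.5, -0.2, -0.4]
opening: 0.0853
grip_force: 0.0
1.65 [ 0.322 -0.316  1.899 -0.     1.56  -1.516]
shift mm [-42.8 -55.2 235.1] az -164.67 roll -0.0029
bench 99229 [ 0.5251  0.2223 -0.001 ] [[0.4034, -0.0795, -0.0029], [0.7463, 0.5962, 0.0022]]
plate 19974 [0.5127 0.2522 0.0115] [[0.4047, -0.0473, 0.0086], [0.6774, 0.5679, 0.0152]]
can 4340 [0.5537 0.1715 0.0671] [[0.4457, -0.0176, 0.0605], [0.6844, 0.4077, 0.0743]]
```

View pics/w2.png

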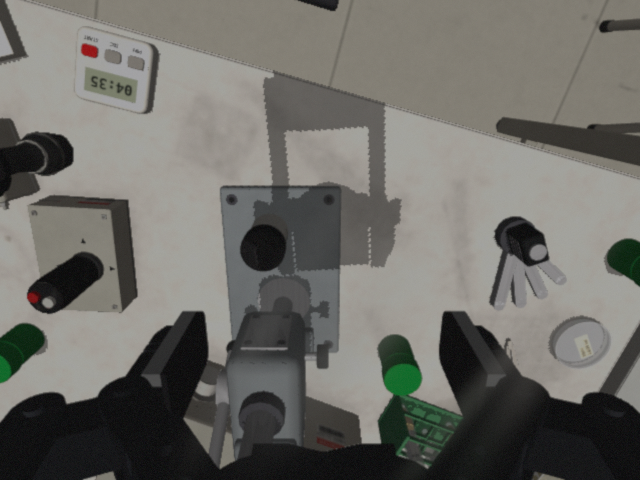

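The press plate's front corners are at (221,186) and (340,187) with its left edge running down to (337,352). The canister lid is at (263,247) and the gauge grip's screw is at (538,253). The blade tips are at about (561,280), (541,294), (519,300) and (500,303), thinnest first.

```bash
python3 - <<'E'
from h import *
f=np.load("pics/w2.npz");K,E,d,im=f["K"],f["E"],f["d"],f["im"];P=cloud(d,K,E);Z=P[...,2]
FR=onplane(220.5,185.5,.012,K,E);FL=onplane(340.5,187,.012,K,E);BL=onplane(337.5,352,.012,K,E)
ey=FL-FR;yaw=np.arctan2(-ey[0],ey[1]);ex=BL-FL
print("plate w",np.linalg.norm(ey),"yaw",np.degrees(yaw),np.degrees(np.arctan2(ex[1],ex[0])))
u=np.array([np.cos(yaw),np.sin(yaw)]);mid=(FL+FR)[:2]/2;O=mid+.125*u;print("press O",O.round(4))
# can lid
m=np.zeros(Z.shape,bool);m[215:280,230:295]=1;m&=(Z>.06)&(Z<.075);q=P[m];print("can",(q.max(0)+q.min(0))[:2]/2,np.median(q[:,2]),q[:,:2].mean(0))
# cap
m=np.zeros(Z.shape,bool);m[385:450,225:305]=1;m&=(Z>.172);q=P[m];print("cap",len(q),q.mean(0).round(4),q.max(0).round(4),q.min(0).round(4))
# gauge
m=np.zeros(Z.shape,bool);m[200:320,480:580]=1
for a,b in((.051,.065),(.044,.051),(.003,.02)):
    q=P[m&(Z>a)&(Z<b)];print("gauge",len(q),q.mean(0).round(4),q.min(0).round(4),q.max(0).round(4))
s=onplane(538,253,.055,K,E);print("screw",s.round(4))
cv2.imwrite("pics/w2c.png",cv2.resize(im[200:320,470:590,::-1],None,fx=5,fy=5,interpolation=cv2.INTER_CUBIC))
E
```

```text
plate w 0.11688534611359015 yaw 14.63586664196241 15.137742808172284
press O [0.5643 0.2151]
can [0.49007887 0.18356622] 0.06732550017164124 [0.48892659 0.18359378]
cap 2294 [0.538  0.2138 0.208 ] [0.602  0.2358 0.3352] [0.4186 0.1997 0.172 ]
gauge 258 [0.4294 0.4268 0.0537] [0.4175 0.4132 0.051 ] [0.4393 0.439  0.0565]
gauge 508 [0.4285 0.4238 0.0489] [0.4127 0.4106 0.0441] [0.4466 0.4436 0.051 ]
gauge 2582 [0.4666 0.4456 0.0094] [0.4111 0.4083 0.003 ] [0.5132 0.5389 0.0199]
screw [0.4309 0.4275 0.055 ]
```

View pics/w2c.png

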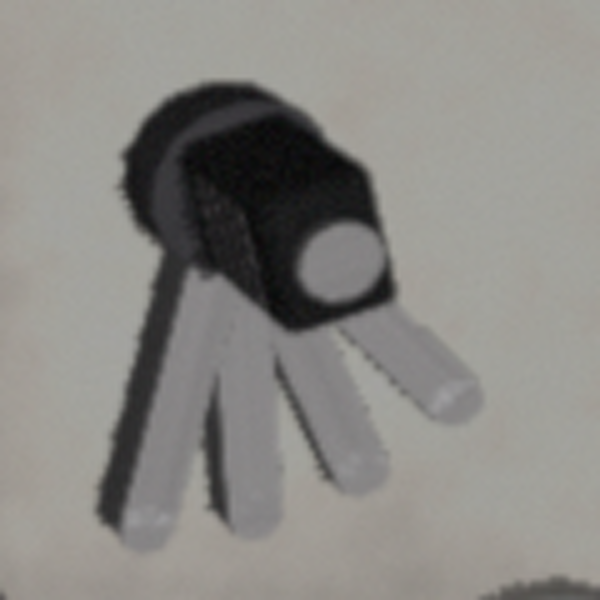

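```bash
python3 - <<'E'
from h import *
from scipy.optimize import least_squares
f=np.load("pics/w2.npz");K,E=f["K"],f["E"]
px=[(468,418,4),(367,490,7),(252,537,10),(145,548,13)]
W=np.array([onplane(469.5+(x+.5)/5,199.5+(y+.5)/5,z/1e3,K,E)[:2] for x,y,z in px])
a=np.radians([27,9,-9,-27])
g=lambda p:(p[:2]+.085*np.c_[np.cos(p[2]+a),np.sin(p[2]+a)]-W).ravel()
r=least_squares(g,[.43,.425,.6],x_scale=[.01,.01,.1]);print(r.x[:2],np.degrees(r.x[2]),(r.fun*1e3).round(1))
E
```

```text
[0.42911131 0.4268113 ] 36.18225904979 [-0.7  0.5  0.2  0.6 -0.2  0.5  0.7 -1.6]
```

```bash

python3 -m handwheel '[{"tx":-21,"ty":-26.7,"tz":10,"roll":0},{"tx":-21,"ty":-26.7,"tz":10,"roll":0},{"tx":0,"ty":0,"tz":38,"roll":0},{"tx":0,"ty":0,"tz":38,"roll":0},{"tx":0,"ty":0,"tz":38,"roll":0},{"tx":0,"ty":0,"tz":38,"roll":0},{"tx":0,"ty":0,"tz":38,"roll":0},{"tx":0,"ty":0,"tz":23,"roll":0},{"tx":0,"ty":0,"tz":0,"roll":0}]'
python3 -m handwheel '[{"tx":0,"ty":0,"tz":0,"roll":0},{"tx":0,"ty":0,"tz":0,"roll":0},{"tx":0,"ty":0,"tz":0,"roll":0},{"tx":0,"ty":0,"tz":0,"roll":0},{"tx":0,"ty":0,"tz":0,"roll":0},{"tx":0,"ty":0,"tz":0,"roll":0}]' 30 30
```

```text
t: 2.45
tool_pos: [0.4778, 0.1795, 0.0219]
tool_rot: [0.419, -3.101, 0.002]
contact_force: [-2.3, -0.4, -0.3]
opening: 0.0855
grip_force: 0.0
t: 2.95
tool_pos: [0.4852, 0.1812, 0.031]
tool_rot: [-0.422, 3.108, 0.001]
contact_force: [-0.8, -0.6, 7.0]
opening: 0.0394
grip_force: 29.7
```

```bash

python3 -m handwheel '[{"tx":0,"ty":0,"tz":-15,"roll":0},{"tx":0,"ty":0,"tz":-30,"roll":0},{"tx":0,"ty":0,"tz":-35,"roll":0},{"tx":0,"ty":30,"tz":-20,"roll":0},{"tx":-5,"ty":35,"tz":0,"roll":0},{"tx":-10,"ty":35,"tz":0,"roll":0},{"tx":-10,"ty":30,"tz":20,"roll":0},{"tx":0,"ty":20,"tz":25,"roll":0},{"tx":0,"ty":0,"tz":30,"roll":0},{"tx":0,"ty":0,"tz":20,"roll":0},{"tx":0,"ty":0,"tz":8,"roll":0},{"tx":0,"ty":0,"tz":0,"roll":0}]'
python3 -m handwheel '[{"tx":0,"ty":0,"tz":4,"roll":0},{"tx":0,"ty":0,"tz":4,"roll":0},{"tx":0,"ty":0,"tz":0,"roll":0},{"tx":0,"ty":0,"tz":0,"roll":0}]'
```

```text
t: 3.95
tool_pos: [0.4652, 0.331, 0.0229]
tool_rot: [0.423, -3.108, 0.003]
contact_force: [-0.0, 1.2, -0.7]
opening: 0.0388
grip_force: 30.7
t: 4.28
tool_pos: [0.4686, 0.3324, 0.0192]
tool_rot: [-0.422, 3.11, 0.002]
contact_force: [0.2, 0.9, 2.2]
opening: 0.0391
grip_force: 30.7
```

```bash

python3 -m handwheel '[{"tx":0,"ty":0,"tz":0.7,"roll":0},{"tx":0,"ty":0,"tz":0,"roll":0}]'
python3 -m handwheel '[{"tx":0,"ty":0,"tz":0,"roll":0},{"tx":0,"ty":0,"tz":0,"roll":0},{"tx":0,"ty":0,"tz":0,"roll":0},{"tx":0,"ty":0,"tz":-15,"roll":0},{"tx":0,"ty":0,"tz":-35,"roll":0},{"tx":0,"ty":0,"tz":-40,"roll":0},{"tx":0,"ty":0,"tz":-30,"roll":0},{"tx":0,"ty":0,"tz":0,"roll":0}]' 70
python3 - <<'E'
from h import *
az=np.radians(36.2);o=np.array([.4291,.4268])-.015*np.array([np.cos(az),np.sin(az)])
go([*o,.12],216.2)
E
```

```text
t: 4.45
tool_pos: [0.4689, 0.3325, 0.0191]
tool_rot: [-0.422, 3.109, 0.002]
contact_force: [0.1, -0.9, 6.3]
opening: 0.0391
grip_force: 31.2
t: 5.12
tool_pos: [0.471, 0.3342, 0.1449]
tool_rot: [-0.422, 3.101, 0.007]
contact_force: [1.3, -0.3, 0.6]
opening: 0.0699
grip_force: 0.0
shift mm [30.  95.1 24.8] az -164.51 roll -0.3615
```

```bash

python3 -m handwheel '[{"tx":10,"ty":31,"tz":0,"roll":0},{"tx":10,"ty":31,"tz":0,"roll":0},{"tx":10,"ty":31,"tz":0,"roll":0},{"tx":0,"ty":0,"tz":15,"roll":-0.12},{"tx":0,"ty":0,"tz":15,"roll":-0.12},{"tx":0,"ty":0,"tz":10,"roll":-0.12},{"tx":0,"ty":0,"tz":0,"roll":0},{"tx":0,"ty":0,"tz":0,"roll":0},{"tx":0,"ty":0,"tz":0,"roll":0}]'
python3 - <<'E'
from h import *
az=np.radians(36.2);o=np.array([.4291,.4268])-.016*np.array([np.cos(az),np.sin(az)])
print(ctrl.get_obs()["dq"].round(3));go([*o,.020],216.2)
E
```

```text
t: 5.87
tool_pos: [0.4136, 0.4136, 0.0969]
tool_rot: [-0.969, 2.988, 0.0]
contact_force: [0.3, -0.1, 0.1]
opening: 0.0699
grip_force: 0.0
[-0.004 -0.009 -0.012  0.    -0.002 -0.01 ]
shift mm [-4.3  1.5 76.9] az -144.05 roll -0.0044
```

```bash

python3 -m handwheel '[{"tx":-4.3,"ty":1.5,"tz":15,"roll":-0.004},{"tx":0,"ty":0,"tz":25,"roll":0},{"tx":0,"ty":0,"tz":25,"roll":0},{"tx":0,"ty":0,"tz":12,"roll":0},{"tx":0,"ty":0,"tz":0,"roll":0},{"tx":0,"ty":0,"tz":0,"roll":0}]'
python3 -m handwheel '[{"tx":0,"ty":0,"tz":0,"roll":0},{"tx":0,"ty":0,"tz":0,"roll":0},{"tx":0,"ty":0,"tz":0,"roll":0},{"tx":0,"ty":0,"tz":0,"roll":0},{"tx":0,"ty":0,"tz":0,"roll":0},{"tx":0,"ty":0,"tz":0,"roll":0},{"tx":0,"ty":0,"tz":0,"roll":0}]' 12 80
python3 - <<'E'
from h import *
go([.42,.42,.1],216.2);o=ctrl.get_obs();print(o["contact_force"],o["wrist_torque"])
E
```

```text
t: 6.37
tool_pos: [0.4161, 0.4172, 0.0198]
tool_rot: [0.978, -2.985, 0.0]
contact_force: [-0.4, -0.2, 0.2]
opening: 0.0698
grip_force: 0.0
t: 6.95
tool_pos: [0.4168, 0.418, 0.0212]
tool_rot: [-0.979, 2.983, 0.001]
contact_force: [-1.7, -2.0, 7.0]
opening: 0.0208
grip_force: 78.9
shift mm [ -4.   -0.3 -78.8] az -143.67 roll 0.0023
[-1.6588379  -1.96225721  7.04445229] [-0.09084802  0.09739526 -0.02655947]
```

```bash

python3 -m handwheel '[{"tx":0,"ty":0,"tz":-10,"roll":0},{"tx":0,"ty":0,"tz":-30,"roll":0},{"tx":0,"ty":0,"tz":-30,"roll":0},{"tx":0,"ty":0,"tz":-30,"roll":0},{"tx":0,"ty":0,"tz":0,"roll":0.1241},{"tx":0,"ty":0,"tz":0,"roll":0.1241},{"tx":0,"ty":0,"tz":0,"roll":0.1241},{"tx":0,"ty":0,"tz":0,"roll":0},{"tx":0,"ty":0,"tz":0,"roll":0}]'
python3 - <<'E'
from h import *
go([.4279,.126,.036],195);o=ctrl.get_obs();print(o["contact_force"],o["wrist_torque"])
im,d=optics.get_image("side");cv2.imwrite("pics/s2.png",cv2.resize(im[200:420,250:450,::-1],None,fx=2.7,fy=2.7,interpolation=cv2.INTER_CUBIC))
E
```

```text
t: 7.7
tool_pos: [0.4155, 0.417, 0.1193]
tool_rot: [0.415, -3.113, 0.001]
contact_force: [-0.7, -0.1, -1.2]
opening: 0.0204
grip_force: 78.2
shift mm [  64.2 -284.1   83.5] az -164.81 roll 0.0032
[-0.7116807  -0.10445833 -1.18698616] [-0.02756677  0.04454677  0.05516184]
```

View pics/s2.png

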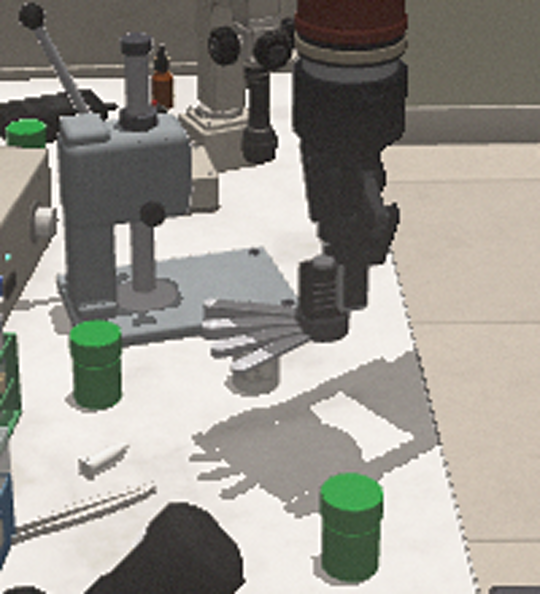

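The gauge is held level at about (320,310) in the crop, with its blades forward. The canister stands on the bench behind it at about (255,375).

```bash

python3 -m handwheel '[{"tx":20,"ty":-25,"tz":0,"roll":0.003},{"tx":20,"ty":-32,"tz":0,"roll":0},{"tx":12,"ty":-38,"tz":0,"roll":0},{"tx":12,"ty":-38,"tz":0,"roll":0},{"tx":0,"ty":-40,"tz":0,"roll":0},{"tx":0,"ty":-40,"tz":0,"roll":0},{"tx":0,"ty":-40,"tz":0,"roll":0},{"tx":0,"ty":-31,"tz":20,"roll":0},{"tx":0,"ty":0,"tz":30,"roll":0},{"tx":0,"ty":0,"tz":22,"roll":0},{"tx":0,"ty":0,"tz":0,"roll":0},{"tx":0,"ty":0,"tz":0,"roll":0}]'
python3 - <<'E'
from h import *
o=ctrl.get_obs();print(o["contact_force"],o["wrist_torque"])
for n in("side","top"):
    im,d=optics.get_image(n);np.savez(f"pics/{n}3.npz",im=im,d=d)
    if n=="side":a=cv2.resize(im[230:350,250:400,::-1],None,fx=5,fy=5,interpolation=cv2.INTER_CUBIC)
cv2.imwrite("pics/s3.png",a)
go([.4279,.126,.036],195)
E
```

```text
t: 8.75
tool_pos: [0.4255, 0.1261, 0.0465]
tool_rot: [0.407, -3.111, -0.0]
contact_force: [-0.3, -0.2, -1.5]
opening: 0.0203
grip_force: 78.8
[-0.28927904 -0.20612445 -1.46026802] [0.0236456  0.03484126 0.00215313]
shift mm [ 0.2 -0.7 13.1] az -165.07 roll -0.0013
```

View pics/s3.png

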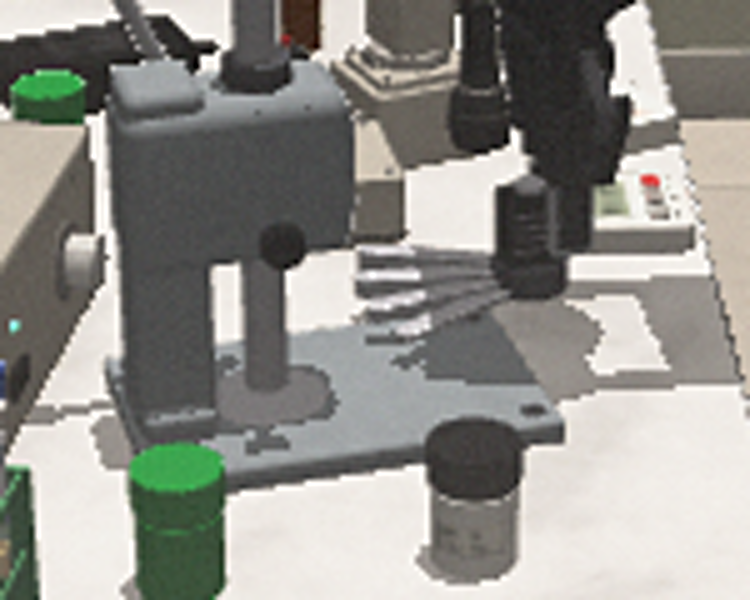

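The canister stands upright on the bench at crop (470,500). The gauge hovers in front of the ram, and its blade tips at about (365,300) point at it. Next I lower it, move forward and set it on the plate.

```bash

python3 -m handwheel '[{"tx":0,"ty":0,"tz":8,"roll":0},{"tx":0,"ty":0,"tz":0,"roll":0},{"tx":-10,"ty":0,"tz":0,"roll":0},{"tx":-15,"ty":0,"tz":0,"roll":0},{"tx":-10,"ty":0,"tz":0,"roll":0},{"tx":0,"ty":0,"tz":2,"roll":0},{"tx":0,"ty":0,"tz":0,"roll":0},{"tx":0,"ty":0,"tz":0,"roll":0}]'
python3 -m handwheel '[{"tx":0,"ty":0,"tz":2,"roll":0},{"tx":0,"ty":0,"tz":0,"roll":0},{"tx":0,"ty":0,"tz":0,"roll":0}]'
python3 - <<'E'
from h import *
o=ctrl.get_obs();print(o["contact_force"],o["wrist_torque"],o["tool_pos"])
E
```

```text
t: 9.52
tool_pos: [0.4599, 0.1353, 0.0374]
tool_rot: [0.406, -3.114, 0.0]
contact_force: [0.2, -0.1, -1.4]
opening: 0.0206
grip_force: 78.7
t: 9.77
tool_pos: [0.4601, 0.1352, 0.0353]
tool_rot: [0.405, -3.115, -0.0]
contact_force: [0.3, -0.8, -1.5]
opening: 0.0203
grip_force: 78.7
[ 0.27296766 -0.82798536 -1.47706012] [0.00284614 0.07444894 0.04176056] [0.46009592 0.1351845  0.03533133]
```

```bash

python3 -m handwheel '[{"tx":0,"ty":0,"tz":1.5,"roll":0},{"tx":0,"ty":0,"tz":0,"roll":0},{"tx":0,"ty":0,"tz":0,"roll":0}]'
python3 -m handwheel '[{"tx":0,"ty":0,"tz":1,"roll":0},{"tx":0,"ty":0,"tz":0,"roll":0},{"tx":0,"ty":0,"tz":0,"roll":0}]' | grep -E 'pos|contact'
python3 -m handwheel '[{"tx":0,"ty":0,"tz":1,"roll":0},{"tx":0,"ty":0,"tz":0,"roll":0},{"tx":0,"ty":0,"tz":0,"roll":0}]' | grep -E 'pos|contact'
```

```text
t: 10.02
tool_pos: [0.4605, 0.1352, 0.034]
tool_rot: [0.405, -3.115, 0.0]
contact_force: [-0.3, -0.1, -1.9]
opening: 0.0202
grip_force: 78.7
tool_pos: [0.4609, 0.1353, 0.0333]
contact_force: [-1.3, -0.3, 0.3]
tool_pos: [0.461, 0.1353, 0.0332]
contact_force: [-4.4, -1.1, 6.9]
```

```bash

python3 -m handwheel '[{"tx":0,"ty":0,"tz":-0.5,"roll":0},{"tx":0,"ty":0,"tz":0,"roll":0},{"tx":0,"ty":0,"tz":0,"roll":0},{"tx":3.5,"ty":0,"tz":0,"roll":0},{"tx":0,"ty":0,"tz":0,"roll":0},{"tx":0,"ty":0,"tz":0,"roll":0}]' 32
python3 -m handwheel '[{"tx":0,"ty":0,"tz":0,"roll":0},{"tx":0,"ty":0,"tz":0,"roll":0},{"tx":0,"ty":0,"tz":0,"roll":0},{"tx":0,"ty":0,"tz":0,"roll":0},{"tx":0,"ty":0,"tz":0,"roll":0}]' 12 50
python3 - <<'E'
from h import *
o=ctrl.get_obs();print(o["contact_force"],o["wrist_torque"])
im,d=optics.get_image("top");K,E=extr("top")
for nm,W in dict(g=[.4764,.1394,.03],ram=[.5655,.2155,.03]).items():
    c=np.linalg.inv(E)@[*W,1];print(nm,(K@c[:3]/c[2])[:2])
cv2.imwrite("pics/t4.png",cv2.resize(im[195:295,305:405,::-1],None,fx=6,fy=6,interpolation=cv2.INTER_CUBIC))
im,d=optics.get_image("side");cv2.imwrite("pics/s4.png",cv2.resize(im[230:350,250:400,::-1],None,fx=5,fy=5,interpolation=cv2.INTER_CUBIC))
go([.5,.2,.033],195)
E
```

```text
t: 11.02
tool_pos: [0.457, 0.1343, 0.0324]
tool_rot: [0.405, -3.115, -0.0]
contact_force: [-0.8, -0.2, 0.3]
opening: 0.0322
grip_force: 0.0
t: 11.43
tool_pos: [0.4574, 0.1344, 0.0327]
tool_rot: [-0.406, 3.115, -0.0]
contact_force: [-0.6, 0.2, 1.3]
opening: 0.021
grip_force: 49.1
[-0.63488961  0.16087357  1.26343708] [-0.0585551   0.02343599 -0.06023331]
g [361.01063528 256.03871407]
ram [331.40841195 222.85751106]
shift mm [-58.   52.5  -0.3] az -165.17 roll -0.0029
```

View pics/s4.png

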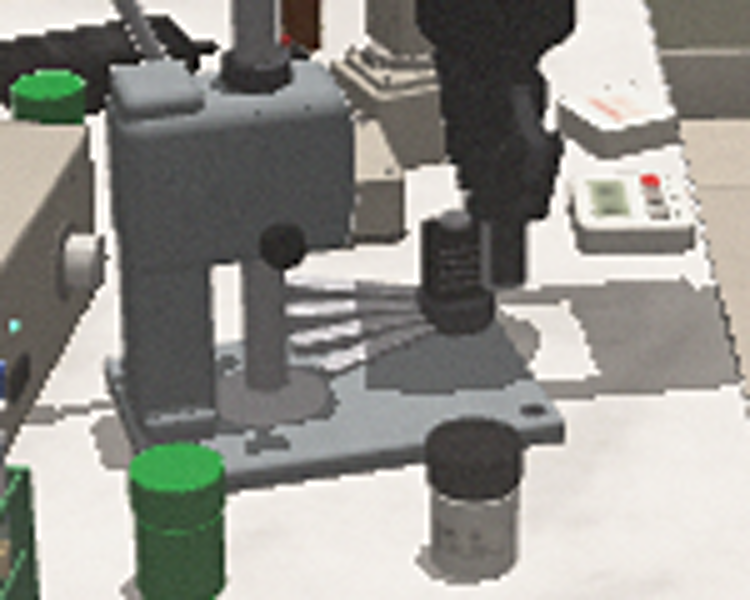

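```bash
python3 - <<'E'
from h import *
K,E=extr("side")
for nm,u,v,z in(("leaf1tip",249.5+327/5,229.5+368/5,.0140),("leaf2tip",249.5+293/5,229.5+345/5,.0155),("ramfoot front",249.5+266/5,229.5+388/5,.02),("ramfoot front",249.5+266/5,229.5+388/5,.024),("plateFL",249.5+564/5,229.5+424/5,.012),("can base",249.5+470/5,229.5+575/5,0)): print(nm,onplane(u,v,z,K,E).round(4))
for W in([.5655,.2155,.05],[.5396,.1963,.014]):
    c=np.linalg.inv(E)@[*W,1];print(((K@c[:3]/c[2])[:2]-[249.5,229.5])*5)
E
```

```text
leaf1tip [0.5396 0.191  0.014 ]
leaf2tip [0.556  0.1707 0.0155]
ramfoot front [0.5669 0.2204 0.02  ]
ramfoot front [0.5665 0.2277 0.024 ]
plateFL [0.4323 0.2422 0.012 ]
can base [0.4779 0.3464 0.    ]
[267.5645561  324.42057181]
[326.88117785 373.49306996]
```

```bash

python3 -m handwheel '[{"tx":-5,"ty":1.2,"tz":0,"roll":0},{"tx":-5,"ty":1.7,"tz":0,"roll":0},{"tx":-4,"ty":2,"tz":0,"roll":0},{"tx":-4,"ty":2,"tz":0,"roll":0},{"tx":0,"ty":0,"tz":0,"roll":0},{"tx":0,"ty":0,"tz":0,"roll":0}]'
python3 -m handwheel '[{"tx":-4,"ty":2,"tz":0,"roll":0},{"tx":-4,"ty":2,"tz":0,"roll":0},{"tx":0,"ty":0,"tz":0,"roll":0}]'
python3 -m handwheel '[{"tx":-4,"ty":2,"tz":0,"roll":0},{"tx":-4,"ty":2,"tz":0,"roll":0},{"tx":-4,"ty":1.4,"tz":0,"roll":0},{"tx":0,"ty":0,"tz":0,"roll":0},{"tx":0,"ty":0,"tz":0,"roll":0}]'
```

```text
t: 12.03
tool_pos: [0.4736, 0.1461, 0.0327]
tool_rot: [-0.406, 3.114, 0.001]
contact_force: [1.3, 0.0, 0.9]
opening: 0.0208
grip_force: 49.2
t: 12.28
tool_pos: [0.4803, 0.1521, 0.0327]
tool_rot: [-0.406, 3.114, 0.001]
contact_force: [1.3, 0.0, 1.7]
opening: 0.021
grip_force: 49.3
t: 12.7
tool_pos: [0.4906, 0.1604, 0.0327]
tool_rot: [-0.406, 3.113, 0.001]
contact_force: [1.3, 1.0, 2.0]
opening: 0.0208
grip_force: 49.3
```

```bash

python3 -m handwheel '[{"tx":-3.1,"ty":1.6,"tz":0,"roll":0},{"tx":0,"ty":0,"tz":0,"roll":0},{"tx":0,"ty":0,"tz":0,"roll":0},{"tx":0,"ty":0,"tz":0,"roll":0}]'
python3 -m handwheel '[{"tx":6,"ty":-3,"tz":0,"roll":0},{"tx":8,"ty":-4,"tz":0,"roll":0},{"tx":8,"ty":-4,"tz":0,"roll":0},{"tx":8,"ty":-4,"tz":0,"roll":0},{"tx":5,"ty":-2.5,"tz":0,"roll":0},{"tx":0,"ty":0,"tz":0,"roll":0},{"tx":0,"ty":0,"tz":0,"roll":0}]'
python3 - <<'E'
from h import *
go([.4443,.1648,.0327],195)
E
```

```text
t: 13.03
tool_pos: [0.4927, 0.1624, 0.0327]
tool_rot: [-0.405, 3.114, 0.001]
contact_force: [1.4, 0.5, 2.2]
opening: 0.0212
grip_force: 49.3
t: 13.62
tool_pos: [0.462, 0.1354, 0.0327]
tool_rot: [0.405, -3.113, 0.002]
contact_force: [-3.2, -2.2, 5.7]
opening: 0.0212
grip_force: 49.9
shift mm [ 9.6 32.9 -0. ] az -165.19 roll -0.0033
```

```bash

python3 -m handwheel '[{"tx":6,"ty":0,"tz":-0.3,"roll":-0.003},{"tx":3,"ty":8,"tz":0,"roll":0},{"tx":0,"ty":9,"tz":0,"roll":0},{"tx":0,"ty":9,"tz":0,"roll":0},{"tx":0,"ty":7,"tz":0,"roll":0},{"tx":0,"ty":0,"tz":0,"roll":0},{"tx":0,"ty":0,"tz":0,"roll":0}]'
python3 - <<'E'
from h import *
go([.4827,.1819,.0327],195)
im,d=optics.get_image("side");K,E=extr("side")
cv2.imwrite("pics/s5.png",cv2.resize(im[230:350,250:400,::-1],None,fx=5,fy=5,interpolation=cv2.INTER_CUBIC))
E
```

```text
t: 14.2
tool_pos: [0.4454, 0.167, 0.0327]
tool_rot: [0.413, -3.114, -0.001]
contact_force: [-1.7, 1.0, 0.5]
opening: 0.021
grip_force: 49.3
shift mm [-39.9   4.7  -0. ] az -164.9 roll 0.0018
```

```bash

python3 -m handwheel '[{"tx":-4,"ty":0.4,"tz":0,"roll":0},{"tx":-4,"ty":0.4,"tz":0,"roll":0},{"tx":-3,"ty":0.3,"tz":0,"roll":0},{"tx":0,"ty":0,"tz":0,"roll":0}]' | grep -E "pos|force"
python3 -m handwheel '[{"tx":-2,"ty":0.25,"tz":0,"roll":0},{"tx":-2,"ty":0.25,"tz":0,"roll":0},{"tx":0,"ty":0,"tz":0,"roll":0}]' | grep -E "pos|force"
python3 -m handwheel '[{"tx":-2,"ty":0.25,"tz":0,"roll":0},{"tx":0,"ty":0,"tz":0,"roll":0}]' | grep -E "pos|force"
python3 -m handwheel '[{"tx":-2,"ty":0.25,"tz":0,"roll":0},{"tx":0,"ty":0,"tz":0,"roll":0}]' | grep -E "pos|force"
```

```text
tool_pos: [0.4568, 0.1697, 0.0327]
contact_force: [0.1, -0.3, -1.0]
grip_force: 49.1
tool_pos: [0.4602, 0.1713, 0.0327]
contact_force: [0.2, -0.1, -1.1]
grip_force: 49.0
tool_pos: [0.462, 0.1722, 0.0328]
contact_force: [0.1, 1.1, -0.9]
grip_force: 49.0
tool_pos: [0.4639, 0.173, 0.0329]
contact_force: [0.1, -0.6, -1.5]
grip_force: 49.0
```

```bash

python3 -m handwheel '[{"tx":0,"ty":0,"tz":0.5,"roll":0},{"tx":0,"ty":0,"tz":0,"roll":0}]' | grep -E "pos|force"
python3 -m handwheel '[{"tx":-2,"ty":0.25,"tz":0,"roll":0},{"tx":-2,"ty":0.25,"tz":0,"roll":0},{"tx":0,"ty":0,"tz":0,"roll":0}]' | grep -E "pos|force"
python3 -m handwheel '[{"tx":-2,"ty":0.25,"tz":0,"roll":0},{"tx":-2,"ty":0.25,"tz":0,"roll":0},{"tx":0,"ty":0,"tz":0,"roll":0}]' | grep -E "pos|force"
```

```text
tool_pos: [0.4639, 0.1729, 0.0327]
contact_force: [-0.3, -0.7, 1.3]
grip_force: 49.4
tool_pos: [0.468, 0.1746, 0.0327]
contact_force: [-1.1, -0.4, 1.8]
grip_force: 49.4
tool_pos: [0.4717, 0.176, 0.0327]
contact_force: [-1.8, -0.8, 4.2]
grip_force: 49.5
```

```bash

python3 -m handwheel '[{"tx":-2,"ty":0.45,"tz":0,"roll":0},{"tx":-2,"ty":0.45,"tz":0,"roll":0},{"tx":-2,"ty":0.45,"tz":-0.2,"roll":0},{"tx":0,"ty":0,"tz":0,"roll":0}]' | grep -E "pos|force"
python3 -m handwheel '[{"tx":-2,"ty":0.45,"tz":0,"roll":0},{"tx":-2,"ty":0.45,"tz":0,"roll":0},{"tx":-2,"ty":0.45,"tz":0,"roll":0},{"tx":0,"ty":0,"tz":0,"roll":0},{"tx":0,"ty":0,"tz":0,"roll":0}]' | grep -E "pos|force"
```

```text
tool_pos: [0.4771, 0.1789, 0.0327]
contact_force: [-0.7, -0.1, 1.6]
grip_force: 49.4
tool_pos: [0.4825, 0.1818, 0.0327]
contact_force: [-0.9, 0.3, 2.5]
grip_force: 49.4
```

```bash

python3 -m handwheel '[{"tx":4,"ty":-0.7,"tz":0,"roll":0},{"tx":8,"ty":-1.2,"tz":0,"roll":0},{"tx":10,"ty":-1.5,"tz":0,"roll":0},{"tx":10,"ty":-1.5,"tz":0,"roll":0},{"tx":9,"ty":-1,"tz":0,"roll":0},{"tx":0,"ty":0,"tz":0,"roll":0},{"tx":0,"ty":0,"tz":0,"roll":0}]' | grep -E "pos|force|t:"
python3 -m handwheel '[{"tx":0,"ty":8,"tz":-0.2,"roll":0},{"tx":0,"ty":9,"tz":0,"roll":0},{"tx":0,"ty":9,"tz":0,"roll":0},{"tx":0,"ty":8,"tz":0,"roll":0},{"tx":0,"ty":0,"tz":0,"roll":0},{"tx":0,"ty":0,"tz":0,"roll":0}]' | grep -E "pos|force"
python3 - <<'E'
from h import *
go([.477,.2031,.0327],195);go([.4352,.1987,.0327],195)
E
```

```text
t: 17.17
tool_pos: [0.4424, 0.1647, 0.0327]
tool_rot: [0.41, -3.112, 0.001]
contact_force: [-3.6, -1.8, 5.7]
grip_force: 49.9
tool_pos: [0.4347, 0.1992, 0.0327]
contact_force: [0.1, 1.7, 1.8]
grip_force: 49.3
shift mm [-41.8  -7.3  -0. ] az -164.9 roll 0.0017
shift mm [-0.3 -0.6 -0. ] az -164.9 roll 0.0017
```

```bash

python3 -m handwheel '[{"tx":-4,"ty":-0.7,"tz":0,"roll":0},{"tx":-4,"ty":-0.7,"tz":0,"roll":0},{"tx":-4,"ty":-0.7,"tz":0,"roll":0},{"tx":0,"ty":0,"tz":0,"roll":0}]' | grep -E "pos|force"
python3 -m handwheel '[{"tx":-2,"ty":-0.35,"tz":0,"roll":0},{"tx":0,"ty":0,"tz":0,"roll":0}]' | grep -E "pos|force"
python3 -m handwheel '[{"tx":-2,"ty":-0.35,"tz":0,"roll":0},{"tx":0,"ty":0,"tz":0,"roll":0}]' | grep -E "pos|force"
python3 -m handwheel '[{"tx":-2,"ty":-0.35,"tz":0,"roll":0},{"tx":0,"ty":0,"tz":0,"roll":0}]' | grep -E "pos|force"
```

```text
tool_pos: [0.4482, 0.199, 0.0327]
contact_force: [1.2, 0.2, 4.3]
grip_force: 49.5
tool_pos: [0.4497, 0.1992, 0.0327]
contact_force: [-0.8, -0.7, 1.7]
grip_force: 49.3
tool_pos: [0.4516, 0.1994, 0.0327]
contact_force: [-0.8, -0.6, 1.3]
grip_force: 49.4
tool_pos: [0.4519, 0.1995, 0.0327]
contact_force: [-8.1, -1.2, 8.8]
grip_force: 50.2
```

```bash

python3 -m handwheel '[{"tx":-1,"ty":-0.17,"tz":-0.2,"roll":0},{"tx":0,"ty":0,"tz":0,"roll":0},{"tx":0,"ty":0,"tz":0,"roll":0}]' | grep -E "pos|force"
```

```text
tool_pos: [0.4519, 0.1995, 0.0327]
contact_force: [-11.6, -2.3, 9.8]
grip_force: 50.5
```

```bash

python3 -m handwheel '[{"tx":4,"ty":0.7,"tz":0,"roll":0},{"tx":8,"ty":1.2,"tz":0,"roll":0},{"tx":8,"ty":1,"tz":0,"roll":0},{"tx":0,"ty":0,"tz":0,"roll":0},{"tx":0,"ty":-8,"tz":0,"roll":0},{"tx":0,"ty":-9,"tz":0,"roll":0},{"tx":0,"ty":-9,"tz":0,"roll":0},{"tx":0,"ty":-8,"tz":0,"roll":0},{"tx":0,"ty":0,"tz":0,"roll":0},{"tx":0,"ty":0,"tz":0,"roll":0}]' | grep -E "pos|force|t:"
python3 - <<'E'
from h import *
go([.4827,.1819,.0327],195)
E
```

```text
t: 19.58
tool_pos: [0.4433, 0.1639, 0.0329]
tool_rot: [0.407, -3.115, -0.0]
contact_force: [-1.0, -0.9, -1.4]
grip_force: 49.1
shift mm [-42.7   7.3   0.2] az -165.09 roll -0.0016
```

```bash

python3 -m handwheel '[{"tx":-4,"ty":0.7,"tz":0.4,"roll":-0.0016},{"tx":-4,"ty":0.7,"tz":0,"roll":0},{"tx":-4,"ty":0.7,"tz":0,"roll":0},{"tx":-2,"ty":0.3,"tz":0,"roll":0},{"tx":0,"ty":0,"tz":0,"roll":0}]' | grep -E "pos|force"
python3 -m handwheel '[{"tx":-2,"ty":0.35,"tz":0,"roll":0},{"tx":-2,"ty":0.35,"tz":0,"roll":0},{"tx":-2,"ty":0.35,"tz":0,"roll":0},{"tx":0,"ty":0,"tz":0,"roll":0}]' | grep -E "pos|force"
python3 -m handwheel '[{"tx":-3,"ty":0.5,"tz":0,"roll":0},{"tx":-3,"ty":0.5,"tz":0,"roll":0},{"tx":-3,"ty":0.5,"tz":0,"roll":0},{"tx":0,"ty":0,"tz":0,"roll":0}]' | grep -E "pos|force"
python3 - <<'E'
from h import *
go([.4827,.1819,.0327],195)
E
```

```text
tool_pos: [0.4567, 0.1711, 0.0327]
contact_force: [0.4, -0.3, -1.2]
grip_force: 49.1
tool_pos: [0.462, 0.1734, 0.0327]
contact_force: [-0.1, 1.8, 0.2]
grip_force: 49.2
tool_pos: [0.4706, 0.1772, 0.0327]
contact_force: [0.7, 0.4, 1.7]
grip_force: 49.3
shift mm [-12.9   1.4  -0. ] az -164.91 roll 0.0016
```

```bash

python3 -m handwheel '[{"tx":-3,"ty":0.4,"tz":0,"roll":0},{"tx":-3,"ty":0.4,"tz":0,"roll":0},{"tx":-3,"ty":0.3,"tz":0,"roll":0},{"tx":-3.2,"ty":0.2,"tz":0,"roll":0},{"tx":0,"ty":0,"tz":0,"roll":0},{"tx":0,"ty":0,"tz":0,"roll":0}]' | grep -E "pos|force"
python3 -m handwheel '[{"tx":0,"ty":0,"tz":0,"roll":0},{"tx":0,"ty":0,"tz":0,"roll":0},{"tx":0,"ty":0,"tz":0,"roll":0},{"tx":0,"ty":0,"tz":0,"roll":0}]' 36
python3 - <<'E'
from h import *
for n in("side","top"):
    im,d=optics.get_image(n);np.savez(f"pics/{n}6.npz",im=im,d=d)
    if n=="side": cv2.imwrite("pics/s6.png",cv2.resize(im[230:350,250:400,::-1],None,fx=5,fy=5,interpolation=cv2.INTER_CUBIC))
E
```

```text
tool_pos: [0.482, 0.1816, 0.0327]
contact_force: [1.5, 0.4, 1.2]
grip_force: 49.3
t: 21.5
tool_pos: [0.4811, 0.1813, 0.0325]
tool_rot: [0.413, -3.114, 0.0]
contact_force: [0.3, -0.2, 0.4]
opening: 0.0357
grip_force: 0.0
```

```bash

python3 -m handwheel '[{"tx":6,"ty":0,"tz":0,"roll":0},{"tx":12,"ty":0,"tz":0,"roll":0},{"tx":20,"ty":0,"tz":0,"roll":0},{"tx":20,"ty":0,"tz":-10,"roll":0},{"tx":0,"ty":0,"tz":-30,"roll":0},{"tx":0,"ty":0,"tz":-38,"roll":0},{"tx":0,"ty":0,"tz":-38,"roll":0},{"tx":0,"ty":0,"tz":-38,"roll":0},{"tx":0,"ty":0,"tz":-38,"roll":0},{"tx":0,"ty":0,"tz":-20,"roll":0},{"tx":0,"ty":0,"tz":0,"roll":0},{"tx":0,"ty":0,"tz":0,"roll":0}]' 
python3 - <<'E'
from h import *
o=ctrl.get_obs();w,d=optics.get_image("wrist");K,E=extr("wrist",o);np.savez("pics/w7.npz",im=w,d=d,K=K,E=E)
s,_=optics.get_image("side")
a=cv2.resize(w[:,:,::-1],(800,600))[:,200:600];a=cv2.resize(w[100:400,180:380,::-1],(400,600),interpolation=cv2.INTER_CUBIC)
b=cv2.resize(s[230:350,250:370,::-1],(400,400),interpolation=cv2.INTER_CUBIC);b=np.vstack([b,np.zeros((200,400,3),np.uint8)])
cv2.imwrite("pics/f7.png",np.hstack([a,b]))
for n,W in dict(origin_pred=[.5009,.1867,.067],leaf1tip=[.5009+.085*np.cos(np.radians(42)),.1867+.085*np.sin(np.radians(42)),.016],leaf4tip=[.5009+.085*np.cos(np.radians(-12)),.1867+.085*np.sin(np.radians(-12)),.025]).items():
    c=np.linalg.inv(E)@[*W,1];p=(K@c[:3]/c[2])[:2];print(n,p.round(1),"crop",((p-[180,100])*2).round(0))
E
```

```text
t: 22.6
tool_pos: [0.4257, 0.1664, 0.2462]
tool_rot: [-0.412, 3.111, 0.0]
contact_force: [0.4, -0.9, -0.2]
opening: 0.0358
grip_force: 0.0
origin_pred [321.5 285.5] crop [283. 371.]
leaf1tip [358.3 328.6] crop [357. 457.]
leaf4tip [284.  333.3] crop [208. 467.]
```

View pics/f7.png

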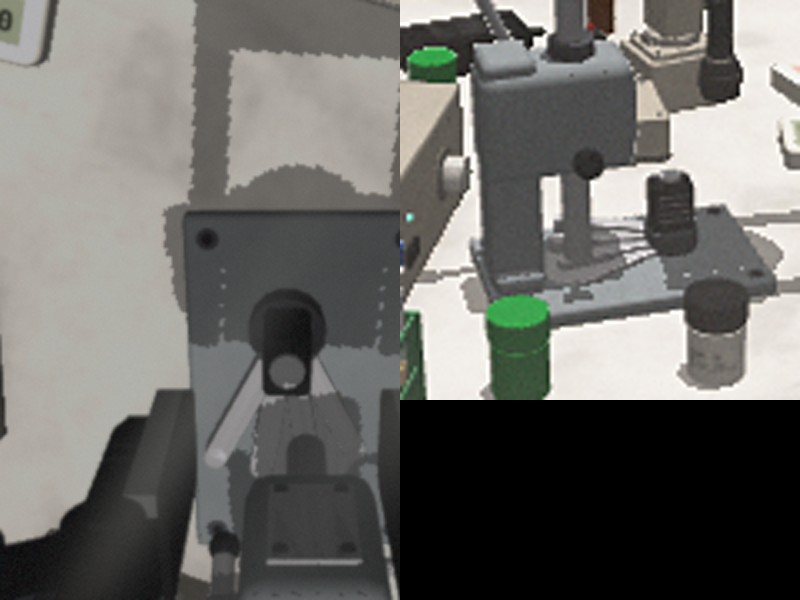

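```bash
python3 - <<'E'
from h import *
f=np.load("pics/w7.npz");K,E,d=f["K"],f["E"],f["d"];P=cloud(d,K,E)
for z in(.025,.05,.08):
    c=np.linalg.inv(E)@[.5655,.2155,z,1];p=(K@c[:3]/c[2])[:2];print(z,p.round(1),((p-[180,100])*2).round(0), "px/mm",(K[0,0]/c[2]/1e3).round(2))
g=cv2.cvtColor(f["im"],cv2.COLOR_RGB2GRAY)
for r in(319,323,327,331):
    print(r,g[r,315:355:1].tolist());q=P[r,315:355];print((q[::3,2]*1e3).round(0).tolist())
E
```

```text
0.025 [332.4 328.4] [305. 457.] px/mm 0.98
0.05 [333.  342.7] [306. 485.] px/mm 1.04
0.08 [333.7 362.3] [307. 525.] px/mm 1.12
319 [87, 90, 89, 88, 83, 85, 85, 87, 88, 87, 80, 65, 59, 57, 58, 56, 55, 56, 56, 57, 59, 55, 60, 63, 71, 77, 85, 85, 86, 87, 88, 87, 86, 88, 88, 89, 88, 90, 89, 89]
[21.0, 21.0, 11.0, 11.0, 21.0, 24.0, 24.0, 23.0, 20.0, 12.0, 12.0, 15.0, 15.0, 15.0]
323 [88, 90, 89, 86, 86, 86, 86, 87, 77, 61, 56, 55, 56, 55, 54, 56, 57, 57, 54, 58, 56, 58, 60, 60, 58, 61, 64, 77, 86, 87, 87, 87, 88, 87, 89, 96, 90, 88, 88, 89]
[22.0, 22.0, 13.0, 23.0, 28.0, 30.0, 31.0, 30.0, 28.0, 19.0, 12.0, 13.0, 15.0, 16.0]
327 [89, 91, 92, 85, 86, 86, 86, 82, 69, 57, 57, 56, 55, 57, 56, 56, 56, 57, 59, 58, 58, 60, 58, 61, 62, 59, 60, 69, 84, 87, 87, 87, 88, 85, 88, 88, 85, 86, 87, 86]
[20.0, 13.0, 11.0, 30.0, 36.0, 38.0, 38.0, 37.0, 36.0, 30.0, 12.0, 11.0, 12.0, 15.0]
331 [91, 87, 82, 86, 86, 85, 84, 83, 70, 56, 56, 57, 57, 55, 55, 59, 57, 57, 58, 58, 59, 59, 61, 59, 61, 62, 63, 68, 80, 86, 88, 88, 85, 86, 89, 88, 88, 88, 86, 85]
[20.0, 11.0, 12.0, 37.0, 43.0, 45.0, 45.0, 45.0, 43.0, nan, 13.0, 11.0, 13.0, 11.0]
```

The last picture shows the gauge lying flat on the plate with its screw at crop (287,372) and the 7 mm blade under the ram. The ram is about 333 px across, within 1 px of my prediction. The canister stands upright and the gripper is clear.

```bash
python3 -c "
from station import ctrl
print(ctrl.finish_job())"
```

```text
the job is handed in; nothing more can be done
None
```

I handed the job in at about 23 s: the canister stands upright on the bench, the 4 and 7 mm blades went in, the 10 mm blade stopped against the ram (gap 7–10 mm), and the gauge lies on the base plate with the 7 mm blade under the ram, about 2 mm from exact centre by my measurement, with the gripper clear.

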